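# Line the pen pot and clamp it

### The job

Stand the tall metal insert inside the wooden pen pot that waits in the bar clamp, let go of it, then pump the clamp's trigger until the sprung pad has pushed the pot against the V-shaped stop and its spring is pressed in by about 5 mm: enough to hold the pot firmly, but never close to flat (14 mm), which would crush it. Move the jaw only by the trigger, leave the other things on the desk alone, and finish while you still hold the trigger in, with the pot gripped: do not let go.

Things in the scene. Friction and masses are not known exactly. Their poses are not given: they have to be found in the camera images.
- insert: Open round metal tube with a floor, outside diameter 53 mm (lowest 5 mm taper in to 47), 110 mm tall, wall 2.5 mm, 0.1 to 0.17 kg. Stands loose and upright on the desk, to the left of the clamp. Origin: centre of its underside, z up.
- pot: Round open wooden pot, outside diameter 65 mm, inside 59, 65 mm tall, floor 4 mm thick, about 0.2 kg. Stands loose on the clamp's board between pad and stop, 4 to 10 mm short of the stop. Origin: centre of its underside, z up. The insert, fully in, has its origin 4 mm above the pot's and rises 49 mm above the pot's rim.
- clamp: One-hand bar clamp on a light wooden board (90 x 375 x 12 mm), fixed, but at another place and yaw each time. Origin on the desk under the board, which reaches from y -200 to +175 mm in the clamp's frame; its +y is the way the jaw advances, z up. The pot stands at the +y end, the handle (two black upright grips) towards the -y end. The bar's guides, jaw, pad and stop are up to 60 mm high.
- fixed_grip (a point): Middle of the fixed grip, a black upright block 28 mm wide (clamp x), 14 thick (y), z 57 to 127 mm over the desk; it is the one nearer the pot. In the clamp's frame at (0, -83, 92) mm. Under both grips the toothed bar passes, top at z = 47 mm.
- trigger_grip: The moving grip: black upright block 28 x 14 x 67 mm, z 60 to 127 mm, the one farther from the pot. Origin on the clamp's origin when the trigger is out; then its outer face is at y = -124 mm in the clamp's frame, and the pair of grips measures 48 mm over their outer faces (32 mm fully squeezed). Axes those of the clamp.
- stop: Fixed V-shaped stop (dark steel, 48 mm tall, 78 wide) at the clamp's +y end, open towards the pad; it centres the pot. Origin and axes are those of the clamp. The pot pushed home against it has its centre at (0, 115) mm in the clamp's frame.
- pad_face: The pad: upright rubber-faced plate 50 mm wide, z 18 to 58 mm, on a spring in front of the jaw. Origin on the clamp's origin when joints jaw and pad are 0; its face is at y = +40 mm in its own frame, so at y = 40 mm + jaw - pad in the clamp's frame. It touches a pot that is home against the stop at y = 82.5 mm. Axes those of the clamp.
- jaw_bar: The jaw plate (44 mm wide, 40 tall, front 24 mm behind the free pad's face) and the toothed steel bar, moving together. Origin on the clamp's origin when joint jaw is 0; axes those of the clamp.
- trigger (a joint): Travel of the trigger in m: 0 out, 0.016 fully squeezed towards the fixed grip. A spring returns it (2.5 N out, 4.5 N in). Let it come out fully between strokes.
- jaw (a joint): Advance of the jaw in m along clamp +y, 0 to 0.058; starts at 0 to 0.014. Ratchet of 7 mm pitch: as the trigger goes in, its pawl takes a tooth after at most 7 mm and then pushes the jaw one to one; as it comes out the jaw stays, held by a brake of about 6 N. After the first, each full stroke gives about 14 mm. Driving it takes about 12 N plus the pad's force.
- pad (a joint): Compression of the spring behind the pad in m: 0 free, 0.014 flat; 1.2 N per mm. Over 0.012 the pot is crushed.
- binder_clip_3: Small red binder clip (26 x 42 x 11 mm) on the desk, to be left alone. Origin: centre of its underside.
- mouse: Black computer mouse (112 x 62 x 40 mm), to be left alone. Origin: centre of its underside.
- stapler: Stapler (36 x 152 x 41 mm), to be left alone. Origin: centre of its underside.
- sticky_notes: Yellow block of sticky notes (76 x 76 x 16 mm), to be left alone. Origin: centre of its underside.
- mug: Green mug (86 x 118 x 96 mm), to be left alone. Origin: centre of its underside.
Mind the look-alikes: they are no part of the job. Several things look just like the insert: the one meant starts farthest to the robot's left. Of the things like the pot, leave any that is white; of the rest the smaller one is meant.

How it is judged:
On the way, in this order (a step that is already met when the one before it is completed fails the run):
1. the insert stands fully down inside the pot and is let go (z of insert in the frame of pot between 0.001 and 0.007 m and horizontal distance between insert and pot below 0.0055 m and angle between pot's own z axis and vertical below 0.12 rad and angle between the z axis of insert and the z axis of pot, either way round below 0.12 rad and contact force between the fingers and insert below 0.1 N), for 0.2 s.
2. the pot is clamped between pad and stop with the trigger held in (value of joint pad between 0.002 and 0.01 m and contact force between pad_face and pot above 2 N and contact force between stop and pot above 1.5 N and value of joint trigger above 0.001 m and contact force between the fingers and trigger_grip above 1 N), for 0.2 s.
At the end, for the whole second after the job is handed in: Insert on the pot's floor (within 3 mm, 5.5 mm off centre, 0.12 rad), untouched; pad presses pot (over 2 N, spring in 2 to 10 mm), pot presses stop (over 1.5 N), at rest; fingers still press the trigger grip (over 1 N) and hold it in by over 1 mm (all of step 1 and all of step 2 and linear speed of each of pot, insert below 0.02 m/s); the arm keeps its last pose, push and grip.
It fails at once if the pot is crushed: the pad's spring is compressed by more than 12 mm (value of joint pad above 0.012 m).
It fails at once if the pot is tipped (angle between pot's own z axis and vertical above 0.35 rad).
It fails at once if the jaw or pad is pushed by the robot itself and not by the trigger (contact force between any of the fingers, the arm and jaw_bar above 3 N or contact force between any of the fingers, the arm and pad_face above 3 N).
It fails at once if another thing on the desk is moved by more than 30 mm (distance of any of binder_clip_3, mouse, stapler, sticky_notes, mug from where it was at the start of the episode above 0.03 m).
It also fails if it takes over 58 s, if anything falls off the work surface, if the arm or the gripper's body presses on something with over 40 N, if the wrist force passes 120 N, or if a joint passes its speed limit or range.

### The arm

A 6-joint arm with a two-finger parallel gripper is mounted at the origin on a cart in front of the work surface, level with it; the furniture and walls round the work are solid. World frame = base frame: x ahead of the robot, y to its left, z up, the work surface at z = 0. Lengths are in m, angles in rad, forces in N, time in s.
With the tool pointing down it reaches from about 0.325 to 0.775 m from the base axis. Payload 5.5 kg.
Tool frame: the origin (TCP) lies between the finger pads; the fingertips stand 8 mm ahead of it and the grasp point (between the pads) lies 11 mm behind it (tcp_to_tips is the distance from the TCP to the fingertips, in m); z points along the fingers, y is the direction in which the jaws open and shut (so a half turn about z gives the same grasp; the last joint's range is limited). The gripper opens to 88 mm and grips with 3 to 60 N. Pads are 20 mm wide; open, the fingers measure 115 mm over their backs; the gripper's body (75 mm by 178 mm) begins 61 mm behind the grasp point.
Start: joints at [1.214, 0.091, 1.231, -0, 1.82, -0.057], TCP at [0.177, 0.573, 0.231] pointing down, gripper open.
Joint ranges: [-2.87, 2.87], [-0.86, 2.18], [0.17, 2.46], [-1.51, 4.65], [0.06, 2.69], [-2.65, 2.65]. Speed limits (rad/s): [2.57, 2.57, 3.01, 3.14, 3.14, 3.14].

### API

Orientations are given as a unit quaternion [w, x, y, z].
In Python, from bench import * gives the robot as it stands. Calls block until the motion is done:
- move_to(position, orientation): joint-space move of the TCP to a pose.
- move_l(position, speed=0.15, orientation=None): straight line of the TCP; orientation=None keeps the orientation; speed is the mean speed in m/s.
- movej(angles): joint-space move.
- gripper_open() and close(): open the fingers fully, or close them until they stop; the grip force is fixed at half the most.
- hold(seconds).
- inverse_kinematics(position, orientation): joint angles nearest the present ones, or None.
- state(): the state.
- get_image(name): name is "side" or "top"; returns a dict with "frame" (480x640x3 uint8, blue, green, red), "depth" (480x640 float32, m along the optical axis (not along the pixel's ray), 0 where there is no reading), "camera_matrix" (3x3 intrinsics, pixels), "view" (4x4, takes a point from world to camera coordinates). Camera axes: x right, y up, looking along -z (the intrinsics and any distortion apply to the point x, -y, -z); pixel columns grow to the right and rows downward; lengths in m; the calibration is good to about 2 mm. A picture is of the moment at which its call begins.
A pose or a line that the arm cannot do raises IKError and nothing moves.
- job_done(): hands the job in, once; it reports no verdict.
The state is a dict: "time": time; "joint_pos": joint angles; "dq": joint speeds; "joint_torque": joint torques, N m; "ee_pos": TCP position; "ee_rot": TCP orientation; "ft_force": force on the tool from outside, world axes, zero at the start; "moment": the same for the moment, N m; "finger_gap": finger opening in m.
Only numpy, scipy, OpenCV 4.12 (cv2) and the standard library are available. Lean on these libraries where they do the work, as an engineer would, in place of code of your own. Each camera call takes 0.05 s, during which the arm holds its last target.

## Working session

There is one attempt and no reset: what is moved stays moved. The work goes in short steps, each a Python script; the robot and the scene stay as the last script left them, time stands still between calls to the robot, and variables do not carry over. Pictures are saved under pics/ and viewed, and the job is handed in when it is done.

```bash
ls; mkdir -p pics
python3 - <<'E'
from bench import *
import cv2,numpy as np
s=state();print(s['time'],s['ee_pos'],s['ee_rot'],s['finger_gap'])
for n in('top','side'):
    i=get_image(n);cv2.imwrite(f'pics/{n}0.png',i['frame']);np.savez(f'{n}0.npz',**i)
    print(n,i['camera_matrix'],i['view'],i.keys(), (i['depth']>0).mean())
E
```

```text
pics
0.0 [0.17711272 0.57296113 0.22951322] [-1.86541587e-04  1.49347088e-01  9.88784353e-01 -9.56881802e-04] 0.08753674786297531
top [[471.08852361   0.         318.12139673]
 [  0.         471.08852361 237.62541513]
 [  0.           0.           1.        ]] [[-0.02773496 -0.99941045  0.02023655  0.11666233]
 [ 0.99094166 -0.02482758  0.13197806 -0.47891937]
 [-0.13139783  0.02371364  0.99104605 -1.25943356]
 [ 0.          0.          0.          1.        ]] dict_keys(['frame', 'depth', 'camera_matrix', 'view']) 0.9959830729166667
side [[463.37919964   0.         315.3216093 ]
 [  0.         463.37919964 230.10476673]
 [  0.           0.           1.        ]] [[-0.86382619 -0.50372887  0.00784492  0.43904162]
 [ 0.43055109 -0.73007165  0.53067988 -0.13169192]
 [-0.26159143  0.46179282  0.84753603 -1.35107318]
 [ 0.          0.          0.          1.        ]] dict_keys(['frame', 'depth', 'camera_matrix', 'view']) 0.9960904947916667
```

View pics/top0.png

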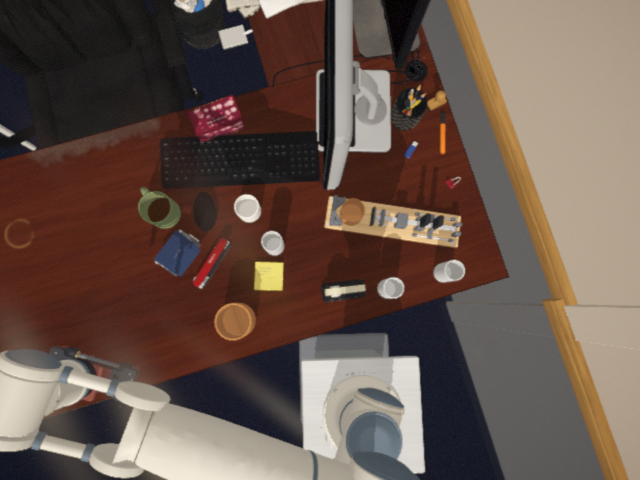

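View pics/side0.png

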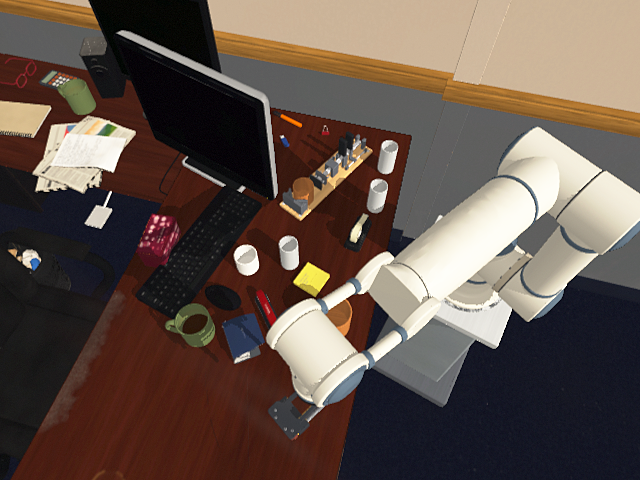

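The top view shows the clamp with the brown pot at about (351,211). The tall white tubes are at (273,243), (391,288) and (450,271), and the leftmost is the one I want. The white pot at (247,208) and the big brown pot at (235,321) are look-alikes. Next I'll enlarge the area and measure.

```bash
cat > h.py <<'E'
import numpy as np,cv2
def load(n): return dict(np.load(n))
def cloud(i):
    K=i['camera_matrix'];V=i['view'];d=i['depth'].astype(float)
    v,u=np.mgrid[:480,:640]
    p=np.stack([(u-K[0,2])/K[0,0]*d,-(v-K[1,2])/K[1,1]*d,-d],-1)
    return (p-V[:3,3])@V[:3,:3]
def ray(i,u,v,z):
    K=i['camera_matrix'];V=i['view'];R=V[:3,:3]
    dr=R.T@np.array([(u-K[0,2])/K[0,0],-(v-K[1,2])/K[1,1],-1]);o=-R.T@V[:3,3]
    return o+dr*(z-o[2])/dr[2]
def proj(i,p):
    c=i['view'][:3,:3]@np.array(p)+i['view'][:3,3];K=i['camera_matrix']
    return K[0,0]*c[0]/-c[2]+K[0,2],K[1,1]*-c[1]/-c[2]+K[1,2]
E
python3 - <<'E'
from h import *
t=load('top0.npz');s=load('side0.npz')
a=cv2.resize(t['frame'][180:260,310:480],None,fx=4.7,fy=4.7,interpolation=cv2.INTER_CUBIC);cv2.imwrite('pics/tc.png',a)
a=cv2.resize(s['frame'][120:280,220:420],None,fx=3.7,fy=3.7,interpolation=cv2.INTER_CUBIC);cv2.imwrite('pics/sc.png',a)
c=cloud(t)
print('desk z',np.median(c[290:310,130:180,2]))
for (u0,u1,v0,v1) in[(255,292,225,262),(375,408,270,305),(430,470,255,290),(230,265,190,225),(330,370,195,230),(210,260,300,345)]:
    q=c[v0:v1,u0:u1].reshape(-1,3);z=np.percentile(q[:,2],98)
    r=q[(q[:,2]>z-.006)&(q[:,2]<z+.01)]; print((u0,v0),'z',z.round(4),len(r),r.mean(0).round(4),(np.ptp(r,axis=0)).round(4))
for z in(.0,.012): print([ray(t,*p,z).round(3) for p in[(326,198),(323,231),(460,244),(462,217)]])
E
```

```text
desk z -0.0003574861864923968
(255, 225) z 0.1113 69 [0.466  0.2251 0.1096] [0.0519 0.0514 0.0081]
(375, 270) z 0.111 74 [ 0.34   -0.0826  0.1096] [0.0509 0.0494 0.0093]
(430, 255) z 0.1105 86 [ 0.3802 -0.2403  0.1091] [0.0516 0.0524 0.0128]
(230, 190) z 0.0674 85 [0.5673 0.2944 0.0651] [0.0614 0.0622 0.0091]
(330, 195) z 0.0783 97 [0.5498 0.0107 0.0769] [0.0627 0.0643 0.0111]
(210, 300) z 0.0957 189 [0.2659 0.3268 0.0938] [0.0906 0.0914 0.0098]
[array([0.599, 0.078, 0.   ]), array([0.504, 0.089, 0.   ]), array([ 0.458, -0.296,  0.   ]), array([ 0.535, -0.307,  0.   ])]
[array([0.596, 0.078, 0.012]), array([0.503, 0.089, 0.012]), array([ 0.456, -0.292,  0.012]), array([ 0.533, -0.303,  0.012])]
```

View pics/tc.png

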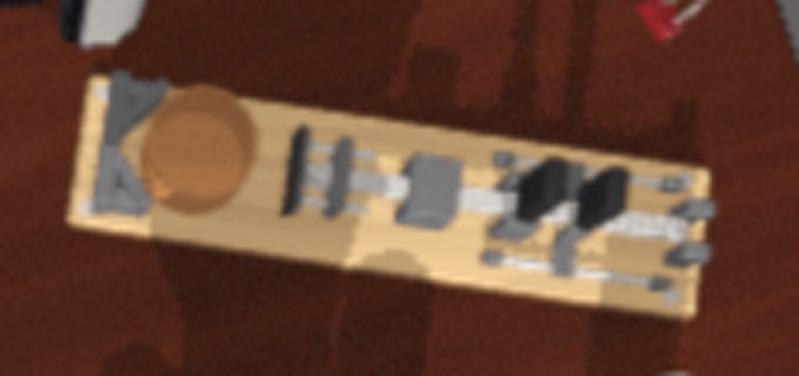

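View pics/sc.png

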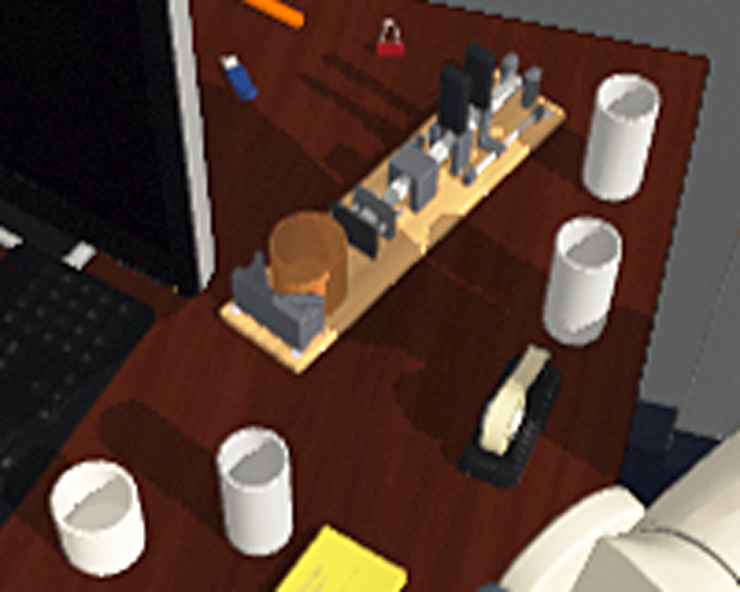

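Run:
```python
from h import *
from scipy.optimize import least_squares
t=load('top0.npz');s=load('side0.npz')
def fit(q,name):
    f=least_squares(lambda p:np.hypot(q[:,0]-p[0],q[:,1]-p[1])-p[2],[*q[:,:2].mean(0),.03],loss='soft_l1',f_scale=.002)
    print(name,'circle',f.x.round(4),'rms',np.sqrt(np.mean(f.fun**2)).round(4))
for n,i in(('top',t),('side',s)):
    c=cloud(i)
    for nm,x,y,zt,R in(('ins',.466,.225,.11,.0265),('pot',.55,.011,.077,.0325)):
        m=(abs(c[...,2]-zt)<.006)&(np.hypot(c[...,0]-x,c[...,1]-y)<R+.012); fit(c[m],n+' '+nm)
    # grips
    m=(c[...,2]>.115)&(c[...,2]<.14)&(c[...,0]>.44)&(c[...,0]<.6)&(c[...,1]<-.1)&(c[...,1]>-.3)
    q=c[m];print(n,'grips',len(q)); np.set_printoptions(suppress=True)
    if len(q)>10:
        _,lab,ctr=cv2.kmeans(q.astype(np.float32),2,None,(3,50,1e-5),5,cv2.KMEANS_PP_CENTERS);print(ctr.round(4),np.bincount(lab.ravel()))
    hsv=cv2.cvtColor(i['frame'],cv2.COLOR_BGR2HSV)
    # board: depth-based height 6..16mm near clamp
    m=(abs(c[...,2]-.012)<.004)&(hsv[...,2]>100)&(c[...,0]>.42)&(c[...,0]<.64)&(c[...,1]<.13)&(c[...,1]>-.34)
    q=c[m][:,:2]; r=cv2.minAreaRect(q.astype(np.float32)*1000);print(n,'board',r,len(q))
    mm=m.astype(np.uint8)*255;cv2.imwrite(f'pics/m_{n}.png',mm)
c=cloud(t); m=(c[...,0]>.5)&(c[...,0]<.75)&(abs(c[...,1])<.25)&(c[...,2]>.09)&(c[...,2]<.9)
q=c[m];print('monitor',len(q),q.min(0),q.max(0))
c=cloud(s); m=(c[...,0]>.5)&(c[...,0]<.75)&(abs(c[...,1])<.25)&(c[...,2]>.09)
q=c[m];print('monitor',len(q),q.min(0),q.max(0))
```

```text
top ins circle [0.4662 0.225  0.025 ] rms 0.0008
top pot circle [0.5482 0.0101 0.0307] rms 0.0011
top grips 132
[[ 0.507  -0.2088  0.1254]
 [ 0.5128 -0.1755  0.1251]] [67 65]
top board ((573.7308349609375, -115.94601440429688), (374.43621826171875, 188.81344604492188), 79.99439239501953) 2030
side ins circle [0.4636 0.2267 0.0251] rms 0.0012
side pot circle [0.5458 0.0114 0.0308] rms 0.0016
side grips 93
[[ 0.5095 -0.1729  0.1238]
 [ 0.5032 -0.2054  0.1245]] [48 45]
side board ((570.0101318359375, -113.4036865234375), (376.0518798828125, 189.07244873046875), 80.27571105957031) 893
monitor 2835 [ 0.5000422  -0.21842681  0.09039362] [0.74994673 0.08780296 0.44098738]
monitor 4716 [ 0.50000935 -0.21723818  0.09004709] [0.74993508 0.09243384 0.44079329]
```

Run:
```python
from h import *
np.set_printoptions(suppress=True)
for n in('top','side'):
    i=load(n+'0.npz');c=cloud(i);hsv=cv2.cvtColor(i['frame'],cv2.COLOR_BGR2HSV)
    m=(abs(c[...,2]-.012)<.005)&(hsv[...,2]>100)&(c[...,0]>.42)&(c[...,0]<.64)&(c[...,1]<.13)&(c[...,1]>-.34)
    mm=cv2.morphologyEx(m.astype(np.uint8),cv2.MORPH_CLOSE,np.ones((9,9)))
    k,l,st,_=cv2.connectedComponentsWithStats(mm);j=1+st[1:,4].argmax()
    cs,_=cv2.findContours((l==j).astype(np.uint8),0,1);h=cv2.convexHull(cs[0]).reshape(-1,2)
    g=np.array([ray(i,u,v,.012)[:2] for u,v in h]);r=cv2.minAreaRect((g*1000).astype(np.float32));print(n,r)
    print(cv2.boxPoints(r))
    q=c.reshape(-1,3);q=q[(q[:,0]>.5)&(q[:,0]<.85)&(q[:,1]>-.15)&(q[:,1]<.2)&(q[:,2]>.1)]
    for y in np.arange(-.15,.2,.05):
        w=q[(q[:,1]>=y)&(q[:,1]<y+.05)]; w=w[w[:,2]>.13]
        if len(w): a=w[:,0].argmin();print(n,'mon y',y.round(2),'xmin',w[a].round(3),'zmin',w[w[:,2].argmin()].round(3),len(w))
# jaw/pad heights profile along clamp y
yaw=-np.radians(10);ay=np.array([np.sin(.1745),np.cos(.1745)]);ax=np.array([ay[1],-ay[0]])
O=np.array([.5262,-.0930])
c=cloud(load('top0.npz')).reshape(-1,3);d=c[:,:2]-O;X=d@ax;Y=d@ay
for z0,z1,w in((.05,.065,.03),(.1,.135,.03)):
    m=(abs(X)<w)&(c[:,2]>z0)&(c[:,2]<z1)&(Y>-.21)&(Y<.18)
    H,e=np.histogram(Y[m],np.arange(-.21,.18,.004));print([(round(float(b)*1000),int(a)) for a,b in zip(H,e) if a])
    print('meanX',X[m].mean())
```

```text
top ((525.4981689453125, -106.25590515136719), (376.0830078125, 90.6312026977539), 79.80158233642578)
[[ 447.60437  -283.30298 ]
 [ 536.8036   -299.3499  ]
 [ 603.39197    70.79117 ]
 [ 514.19275    86.838104]]
top mon y -0.15 xmin [ 0.82  -0.149  0.15 ] zmin [ 0.834 -0.149  0.13 ] 19
top mon y -0.1 xmin [ 0.826 -0.052  0.141] zmin [ 0.828 -0.051  0.13 ] 23
top mon y -0.05 xmin [ 0.818 -0.003  0.202] zmin [ 0.827 -0.045  0.133] 244
top mon y 0.0 xmin [0.617 0.05  0.374] zmin [0.618 0.049 0.135] 891
top mon y 0.05 xmin [0.611 0.07  0.391] zmin [0.633 0.087 0.13 ] 3106
side ((522.3319091796875, -103.89703369140625), (377.54290771484375, 91.79768371582031), 79.95381927490234)
[[ 444.20715  -281.76746 ]
 [ 534.59735  -297.78082 ]
 [ 600.45667    73.97339 ]
 [ 510.06647    89.986755]]
side mon y 0.0 xmin [0.616 0.05  0.296] zmin [0.617 0.048 0.17 ] 113
side mon y 0.05 xmin [0.607 0.077 0.188] zmin [0.62  0.086 0.13 ] 6555
[(-198, 2), (-194, 7), (-190, 11), (-186, 11), (-182, 9), (-150, 1), (-126, 1), (-122, 2), (-118, 2), (-114, 7), (-98, 3), (-94, 3), (-90, 3), (-86, 4), (-82, 8), (-78, 11), (-74, 2), (-50, 4), (-46, 19), (-42, 19), (-38, 22), (-34, 18), (-30, 23), (-26, 20), (-22, 20), (-18, 10), (14, 7), (18, 21), (22, 26), (26, 10), (38, 3), (42, 25), (46, 27), (50, 10), (74, 4), (78, 4), (82, 3), (86, 3), (90, 2), (98, 1), (102, 1), (106, 1), (110, 2), (114, 1), (118, 3), (122, 2), (126, 5), (130, 5), (134, 11), (138, 14), (142, 14), (146, 17), (150, 32), (154, 31), (158, 35), (162, 1)]
meanX 0.00012920364069234956
[(-126, 13), (-122, 21), (-118, 16), (-114, 36), (-94, 6), (-90, 16), (-86, 20), (-82, 30), (-78, 11)]
meanX 0.0003094379199553672
```

```bash
cat >> h.py <<'E'
def down(deg):
    f=np.radians((deg+90)/2); return [0,float(np.cos(f)),float(np.sin(f)),0]
E
python3 - <<'E'
from bench import *
from h import *
x,y=.465,.2258
for d in(125,-55):
    print(d,inverse_kinematics([x,y,.2],down(d)),inverse_kinematics([.547,.0108,.19],down(d)))
j=inverse_kinematics([x,y,.2],down(125)); j2=inverse_kinematics([x,y,.2],down(-55))
d=125 if abs(j[5])<abs(j2[5]) else -55
move_to([x,y,.2],down(d))
move_l([x,y,.080],.12)
close(); s=state();print(d,s['time'],s['finger_gap'],s['ee_pos'],s['ft_force'])
move_l([x,y,.195],.12); s=state();print(s['time'],s['finger_gap'],s['ft_force'])
move_l([.547-.3*.082,.0108+.3*.215,.195],.2)
for n in('top','side'):
    i=get_image(n);cv2.imwrite(f'pics/{n}1.png',i['frame']);np.savez(f'{n}1.npz',**i)
print(state()['time'],state()['ee_pos'])
E
```

```text
125 [ 3.86233245e-01 -1.36872645e-01  1.50936257e+00 -4.44089210e-16
  1.76910272e+00 -1.79542832e+00] [-4.24436865e-02 -5.58278965e-02  1.45108596e+00 -4.44089210e-16
  1.74633459e+00 -2.22410525e+00]
-55 [ 3.86233245e-01 -1.36872645e-01  1.50936257e+00 -4.44089210e-16
  1.76910272e+00  1.34616433e+00] [-4.24436865e-02 -5.58278965e-02  1.45108596e+00 -4.44089210e-16
  1.74633459e+00  9.17487402e-01]
-55 3.5583 0.05204531463048879 [0.46496742 0.22583208 0.08001161] [-0.7567897   0.11797971  0.43932275]
4.6667 0.05215275319889915 [ 1.0649805  -0.50572654 -1.00706559]
5.725 [0.52209145 0.07631756 0.19500025]
```

Run:
```python
from h import *
a=load('top1.npz')['frame'][130:280,240:440];b=load('side1.npz')['frame'][100:250,220:420]
cv2.imwrite('pics/c1.png',cv2.resize(np.hstack([a,b]),None,fx=2,fy=2,interpolation=cv2.INTER_CUBIC))
from scipy.optimize import least_squares
for n in('top','side'):
    i=load(n+'1.npz');c=cloud(i)
    m=(abs(c[...,2]-.077)<.006)&(np.hypot(c[...,0]-.547,c[...,1]-.011)<.045);q=c[m]
    f=least_squares(lambda p:np.hypot(q[:,0]-p[0],q[:,1]-p[1])-p[2],[.547,.011,.03],loss='soft_l1',f_scale=.002);print(n,'pot',len(q),f.x.round(4))
    # insert outer wall
    m=(c[...,2]>.12)&(c[...,2]<.165)&(np.hypot(c[...,0]-.522,c[...,1]-.0763)<.034);q=c[m]
    f=least_squares(lambda p:np.hypot(q[:,0]-p[0],q[:,1]-p[1])-.0265,[.522,.076],loss='soft_l1',f_scale=.002);print(n,'ins',len(q),f.x.round(4),np.abs(f.fun).mean())
    m=(c[...,2]>.10)&(c[...,2]<.2)&(np.hypot(c[...,0]-.522,c[...,1]-.0763)<.034);print(np.percentile(c[m][:,2],[1,5]))
```

```text
top pot 54 [0.5482 0.01   0.0307]
top ins 25 [0.524  0.0751] 0.0004064055913692673
[0.11804822 0.11979736]
side pot 21 [0.5481 0.0128 0.033 ]
side ins 166 [0.522  0.0749] 0.0010855430010784217
[0.11978467 0.12442806]
```

View pics/c1.png

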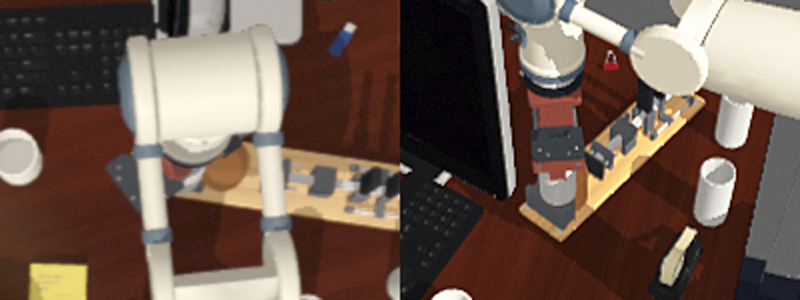

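Run:
```python
from h import *
np.set_printoptions(suppress=True)
i0=load('top0.npz');i1=load('top1.npz');c0=cloud(i0);c1=cloud(i1)
m=(c1[...,2]-c0[...,2]>.03)&(c1[...,2]>.2)&(c1[...,0]>.42)
q=c1[m]
for z in np.arange(.2,.75,.05):
    w=q[(q[:,2]>=z)&(q[:,2]<z+.05)]
    if len(w): print('top arm z',z.round(2),len(w),w.min(0).round(3),w.max(0).round(3))
i0=load('side0.npz');i1=load('side1.npz');c0=cloud(i0);c1=cloud(i1)
m=(i0['depth']-i1['depth']>.03)&(c1[...,0]>.42); q=c1[m]
for z in np.arange(.1,.75,.05):
    w=q[(q[:,2]>=z)&(q[:,2]<z+.05)]
    if len(w): print('side arm z',z.round(2),len(w),w.min(0).round(3),w.max(0).round(3))
q=c0.reshape(-1,3);q=q[(q[:,2]>.1)&(q[:,0]>.59)&(q[:,0]<.66)&(q[:,1]>-.02)&(q[:,1]<.12)]
print('mon',q.min(0),q.max(0))
q0=cloud(load('top0.npz')).reshape(-1,3);q=q0[(q0[:,2]>.1)&(q0[:,0]>.59)&(q0[:,0]<.66)&(q0[:,1]>.02)&(q0[:,1]<.12)]
print('mon',q.min(0),q.max(0), q[q[:,0].argmin()])
```

```text
top arm z 0.2 28 [0.498 0.049 0.202] [0.515 0.072 0.228]
top arm z 0.25 159 [ 0.449 -0.002  0.27 ] [0.541 0.164 0.299]
top arm z 0.3 352 [0.45  0.002 0.301] [0.536 0.161 0.35 ]
top arm z 0.35 146 [0.477 0.044 0.35 ] [0.5   0.104 0.4  ]
top arm z 0.4 192 [0.485 0.038 0.401] [0.511 0.107 0.449]
top arm z 0.45 141 [0.484 0.045 0.451] [0.501 0.098 0.498]
top arm z 0.5 1198 [0.42  0.005 0.515] [0.573 0.145 0.55 ]
top arm z 0.55 3772 [0.476 0.004 0.55 ] [0.571 0.143 0.586]
side arm z 0.1 112 [0.494 0.07  0.118] [0.539 0.104 0.15 ]
side arm z 0.15 141 [0.494 0.066 0.151] [0.536 0.11  0.199]
side arm z 0.2 16 [0.495 0.098 0.2  ] [0.511 0.109 0.213]
side arm z 0.25 231 [0.446 0.048 0.266] [0.564 0.165 0.299]
side arm z 0.3 594 [0.446 0.068 0.3  ] [0.532 0.166 0.35 ]
side arm z 0.35 477 [0.475 0.055 0.35 ] [0.554 0.124 0.4  ]
side arm z 0.4 523 [0.482 0.051 0.4  ] [0.551 0.121 0.45 ]
side arm z 0.45 313 [0.481 0.045 0.45 ] [0.553 0.137 0.5  ]
side arm z 0.5 1277 [0.42 0.01 0.5 ] [0.572 0.147 0.55 ]
side arm z 0.55 1898 [0.474 0.011 0.55 ] [0.568 0.148 0.585]
mon [0.6073832  0.04482812 0.10040441] [0.65997249 0.09243384 0.44039347]
mon [0.61133379 0.03868398 0.10117076] [0.65995005 0.08780296 0.44077065] [0.61133379 0.069578   0.3912123 ]
```

Run:
```python
from bench import *
from h import *
x,y=.5463,.0117
np.set_printoptions(suppress=True,precision=3)
move_l([x,y,.195],.15); hold(.2); f0=np.array(state()['ft_force']);print(f0)
for z in (.17,.155,.145,.135,.125,.115,.105,.100,.098):
    move_l([x,y,z],.06); s=state(); df=np.array(s['ft_force'])-f0; print(z,s['ee_pos'],df)
    if np.linalg.norm(df)>12: print('STOP');break
print(s['time'])
for n in('top','side'):
    i=get_image(n);cv2.imwrite(f'pics/{n}2.png',i['frame']);np.savez(f'{n}2.npz',**i)
a=load('top2.npz')['frame'][130:280,240:440];b=load('side2.npz')['frame'][100:250,220:420]
cv2.imwrite('pics/c2.png',cv2.resize(np.hstack([a,b]),None,fx=2,fy=2,interpolation=cv2.INTER_CUBIC))
```

```text
[-0.464 -0.934 -0.658]
0.17 [0.546 0.012 0.17 ] [-0.07   0.561  0.069]
0.155 [0.546 0.012 0.154] [ 0.126  1.014 -0.509]
0.145 [0.546 0.012 0.144] [-0.405  1.137 -0.498]
0.135 [0.546 0.012 0.134] [-0.105  1.244 -0.765]
0.125 [0.546 0.012 0.124] [-0.256  1.271 -1.318]
0.115 [0.546 0.012 0.114] [ 0.711  0.594 -0.887]
0.105 [0.546 0.012 0.104] [ 1.585  0.671 -0.802]
0.1 [0.546 0.012 0.1  ] [ 0.063  0.839 -1.184]
0.098 [0.546 0.012 0.098] [ 0.763  0.534 -0.646]
9.575
```

View pics/c2.png

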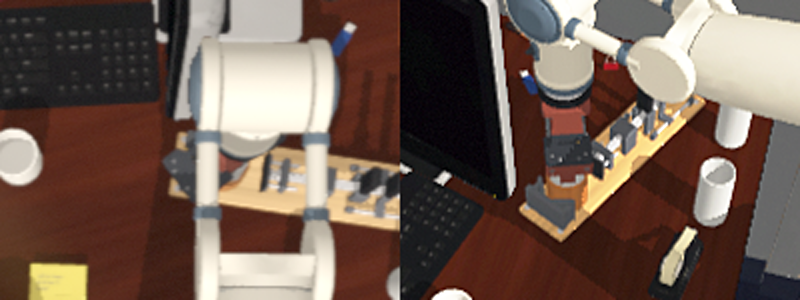

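Run:
```python
from bench import *
from h import *
from scipy.optimize import least_squares
x,y=.5463,.0117
gripper_open(); move_l([x,y,.20],.12)
O=np.array([.526,-.0927]);a=np.radians(10.1);ay=np.array([np.sin(a),np.cos(a)])
for d in(79.9,-100.1): print(d,inverse_kinematics([*(O-.09*ay),.2],down(d)))
move_l([.49,-.10,.22],.25)
p=O+(-.140+.044)*ay   # finger inner face at clamp y -140
jj=inverse_kinematics([*p,.20],down(79.9)); j2=inverse_kinematics([*p,.20],down(-100.1))
d=79.9 if abs(jj[5])<abs(j2[5]) else -100.1
move_to([*p,.20],down(d)); print(d,p)
for n in('top','side'):
    i=get_image(n);cv2.imwrite(f'pics/{n}3.png',i['frame']);np.savez(f'{n}3.npz',**i)
    c=cloud(i)
    for nm,zt,R in(('ins',.126,.0265),('pot',.077,.0325)):
        m=(abs(c[...,2]-zt)<.006)&(np.hypot(c[...,0]-.547,c[...,1]-.011)<R+.012);q=c[m]
        if len(q)<10: print(n,nm,len(q));continue
        f=least_squares(lambda p:np.hypot(q[:,0]-p[0],q[:,1]-p[1])-p[2],[.547,.011,.03],loss='soft_l1',f_scale=.002);print(n,nm,len(q),f.x.round(4),q[:,2].mean())
a=load('top3.npz')['frame'][130:330,280:480];b=load('side3.npz')['frame'][100:300,220:420]
cv2.imwrite('pics/c3.png',cv2.resize(np.hstack([a,b]),None,fx=2,fy=2,interpolation=cv2.INTER_CUBIC))
print(state()['time'],state()['ft_force'],state()['finger_gap'])
```

```text
79.9 [-4.04265451e-01 -7.06493254e-02  1.44764840e+00 -4.44089210e-16
  1.76459358e+00 -1.79878352e+00]
-100.1 [-4.04265451e-01 -7.06493254e-02  1.44764840e+00 -4.44089210e-16
  1.76459358e+00  1.34280913e+00]
-100.1 [ 0.50916479 -0.18721231]
top ins 76 [0.5473 0.0106 0.025 ] 0.12562559256165184
top pot 93 [0.5454 0.0115 0.0281] 0.07685748634843072
side ins 77 [0.5454 0.0121 0.0255] 0.12452558561714716
side pot 118 [0.5447 0.0137 0.0272] 0.07688194134096578
12.8167 [0.2708344  0.08087988 0.25576413] 0.08778662010050278
```

View pics/c3.png

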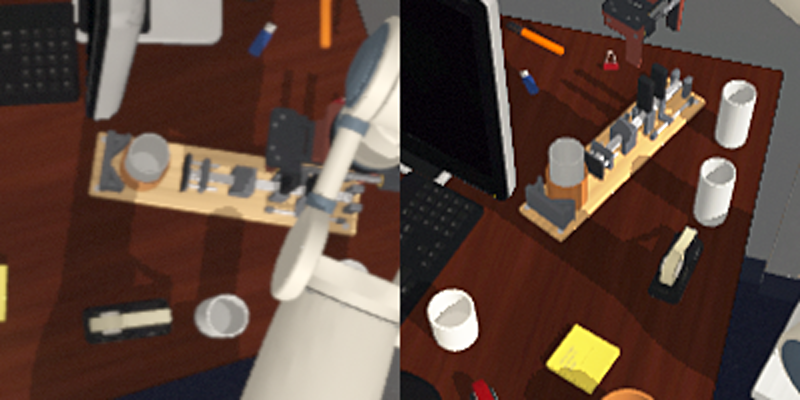

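```bash
cat >> h.py <<'E'
O=np.array([.526,-.0927]);_a=np.radians(10.1);ay=np.array([np.sin(_a),np.cos(_a)])
ZT=.090
def P(face,z=ZT):
    p=O+(face+.0439)*ay; return [float(p[0]),float(p[1]),z]
def snap(k,u0=280,v0=130,U0=220,V0=100):
    from bench import get_image
    for n in('top','side'):
        i=get_image(n);np.savez(f'{n}{k}.npz',**i)
    a=load(f'top{k}.npz')['frame'][160:260,310:460];b=load(f'side{k}.npz')['frame'][110:210,270:420]
    cv2.imwrite(f'pics/c{k}.png',cv2.resize(np.hstack([a,b]),None,fx=2.6,fy=2.6,interpolation=cv2.INTER_CUBIC))
E
python3 - <<'E'
from bench import *
from h import *
move_l(P(-.140),.12); hold(.1)
f0=np.array(state()['ft_force'])[:2]; np.save('f0.npy',f0)
for f in np.arange(-.134,-.1075,.002):
    move_l(P(f),.05); s=state(); F=(np.array(s['ft_force'])[:2]-f0)@ay
    act=(np.array(s['ee_pos'])[:2]-O)@ay-.0439
    print(round(f*1000,1),round(act*1000,2),'F',round(F,1),round(s['finger_gap'],4))
    if F<-45: print('stop');break
snap(4);print(state()['time'])
E
```

```text
-134.0 -133.65 F -0.9 0.0874
-132.0 -131.9 F -0.0 0.0878
-130.0 -129.9 F -2.1 0.088
-128.0 -127.92 F 0.4 0.0879
-126.0 -125.9 F -0.5 0.0881
-124.0 -124.09 F -2.0 0.0875
-122.0 -122.65 F -6.0 0.0881
-120.0 -121.22 F -7.5 0.0878
-118.0 -119.48 F -8.4 0.0879
-116.0 -117.6 F -9.0 0.0879
-114.0 -115.68 F -9.8 0.088
-112.0 -113.75 F -9.4 0.0878
-110.0 -111.83 F -11.1 0.0878
-108.0 -109.88 F -10.2 0.0878
17.6
```

View pics/c4.png

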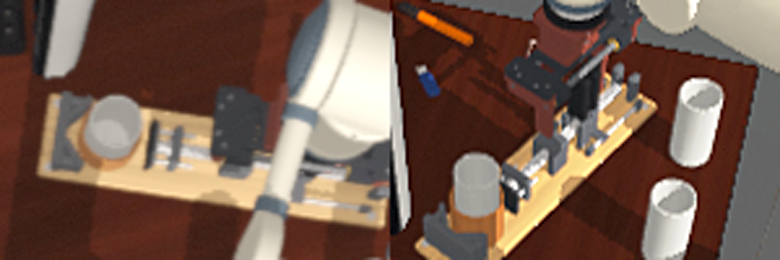

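```bash
cat >> h.py <<'E'
def prof(k):
    # high points of pad & jaw plates in clamp y from both views
    from numpy import percentile
    ax=np.array([ay[1],-ay[0]])
    for n in('top','side'):
        c=cloud(load(f'{n}{k}.npz')).reshape(-1,3);d=c[:,:2]-O;X=d@ax;Y=d@ay
        m=(abs(X)<.022)&(c[:,2]>.052)&(c[:,2]<.062)&(Y>0)&(Y<.079)
        H,e=np.histogram(Y[m],np.arange(0,.081,.002));print(n,[(round(float(b)*1000),int(a)) for a,b in zip(H,e) if a])
E
python3 - <<'E'
from h import *
for k in(0,3,4): print(k);prof(k)
E
```

```text
0
top [(16, 7), (18, 9), (20, 9), (22, 14), (24, 13), (26, 4), (40, 4), (42, 10), (44, 8), (46, 6), (48, 14), (50, 6), (76, 4)]
side [(16, 1), (18, 5), (20, 7), (22, 5), (24, 13), (26, 4), (28, 2), (30, 2), (40, 1), (42, 5), (44, 6), (46, 4), (48, 7), (50, 10), (52, 4), (74, 1), (76, 8), (78, 3)]
3
top [(16, 6), (18, 13), (20, 8), (22, 9), (24, 12), (26, 6), (28, 1), (40, 2), (42, 13), (44, 11), (46, 9), (48, 9), (50, 7)]
side [(16, 3), (18, 5), (20, 4), (22, 9), (24, 6), (26, 10), (28, 2), (42, 7), (44, 3), (46, 6), (48, 3), (50, 7), (52, 2)]
4
top [(28, 3), (30, 11), (32, 10), (34, 11), (36, 12), (38, 8), (54, 8), (56, 10), (58, 11), (60, 8), (62, 8), (74, 1)]
side [(26, 1), (30, 4), (32, 7), (34, 4), (36, 9), (38, 9), (40, 3), (42, 1), (44, 1), (54, 3), (56, 3), (58, 4), (60, 4), (62, 7), (64, 2)]
```

```bash
cat >> h.py <<'E'
def stroke(cmds,fmax=40):
    from bench import move_l,state
    f0=np.load('f0.npy')
    for f in cmds:
        move_l(P(f),.06); s=state(); F=(np.array(s['ft_force'])[:2]-f0)@ay
        act=(np.array(s['ee_pos'])[:2]-O)@ay-.0439
        print(round(f*1000,1),round(act*1000,2),'F',round(F,1),'t',round(s['time'],2))
        if F<-fmax: print('stop');break
E
python3 - <<'E'
from bench import *
from h import *
stroke([-.1065]);stroke([-.130]);hold(.2)
stroke(list(np.arange(-.125,-.1075,.002))+[-.1065]); snap(5);prof(5)
E
```

```text
-106.5 -108.52 F -10.2 t 17.85
-130.0 -129.92 F 0.0 t 18.39
-125.0 -124.56 F -0.7 t 18.84
-123.0 -123.3 F -4.0 t 19.09
-121.0 -122.02 F -6.5 t 19.34
-119.0 -120.57 F -7.1 t 19.59
-117.0 -118.78 F -8.4 t 19.84
-115.0 -116.88 F -9.1 t 20.09
-113.0 -114.96 F -9.0 t 20.34
-111.0 -113.22 F -9.6 t 20.59
-109.0 -111.44 F -11.4 t 20.84
-106.5 -109.06 F -12.3 t 21.09
top [(44, 8), (46, 11), (48, 11), (50, 8), (52, 12), (54, 2), (66, 1), (68, 10), (70, 8), (72, 11), (74, 10), (76, 3)]
side [(42, 1), (44, 4), (46, 5), (48, 4), (50, 8), (52, 12), (54, 3), (56, 1), (68, 1), (70, 2), (72, 3), (76, 3), (78, 1)]
```

View pics/c5.png

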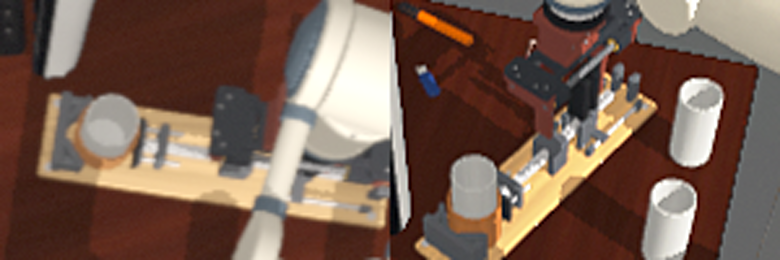

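Run:
```python
from bench import *
from h import *
stroke([-.130]);hold(.3)
stroke(np.arange(-.125,-.1125,.0015)); hold(.1);stroke([-.1125]); snap(6);prof(6)
```

```text
-130.0 -129.92 F -0.6 t 21.73
-125.0 -124.62 F -1.3 t 22.28
-123.5 -123.82 F -3.1 t 22.53
-122.0 -123.1 F -6.5 t 22.78
-120.5 -122.37 F -9.0 t 23.03
-119.0 -121.39 F -10.7 t 23.28
-117.5 -120.26 F -12.7 t 23.53
-116.0 -119.11 F -13.8 t 23.78
-114.5 -118.0 F -14.4 t 24.03
-113.0 -116.84 F -16.5 t 24.28
-112.5 -116.62 F -16.5 t 24.63
top [(50, 9), (52, 12), (54, 10), (56, 11), (58, 12), (60, 2), (68, 6), (70, 11), (72, 12), (74, 11), (76, 5)]
side [(52, 3), (54, 6), (56, 9), (58, 6), (60, 4), (62, 2), (68, 1), (70, 3), (72, 1), (74, 3), (76, 2)]
```

View pics/c6.png

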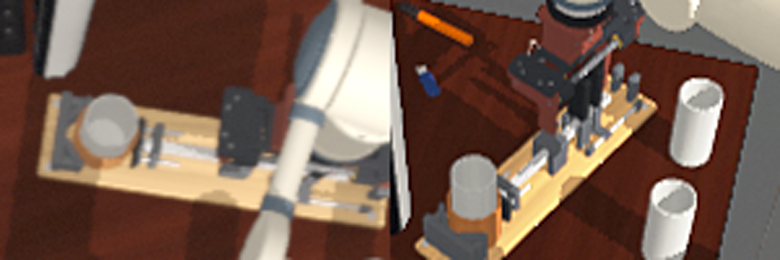

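Run:
```python
from h import *
from scipy.optimize import least_squares
ax=np.array([ay[1],-ay[0]])
for k in(3,4,5,6):
  for n in('top','side'):
    i=load(f'{n}{k}.npz');c=cloud(i);r=[]
    for zt,R in((.126,.0265),(.077,.0325)):
        m=(abs(c[...,2]-zt)<.006)&(np.hypot(c[...,0]-.547,c[...,1]-.011)<R+.016);q=c[m]
        f=least_squares(lambda p:np.hypot(q[:,0]-p[0],q[:,1]-p[1])-(R-.0015),[.547,.011],loss='soft_l1',f_scale=.002)
        d=f.x-O; r.append((len(q),(d@ax*1000).round(1),(d@ay*1000).round(1)))
    print(k,n,r)
i=load('top6.npz');c=cloud(i).reshape(-1,3)
a=i['frame'][185:240,320:400];cv2.imwrite('pics/z6.png',cv2.resize(a,None,fx=9,fy=9,interpolation=cv2.INTER_CUBIC))
i=load('side6.npz');a=i['frame'][165:225,275:345];cv2.imwrite('pics/zs6.png',cv2.resize(a,None,fx=9,fy=9,interpolation=cv2.INTER_CUBIC))
for n in('top','side'):
    c=cloud(load(f'{n}6.npz')).reshape(-1,3);d=c[:,:2]-O;X=d@ax;Y=d@ay
    m=(abs(X)<.045)&(c[:,2]>.045)&(c[:,2]<.065)&(Y>.09)&(Y<.18);print(n,np.percentile(Y[m],[1,5,50,95,99]).round(4),np.percentile(X[m],[1,50,99]).round(4),np.median(c[m,2]))
```

```text
3 top [(76, np.float64(2.9), np.float64(105.5)), (93, np.float64(3.6), np.float64(105.0))]
3 side [(77, np.float64(0.6), np.float64(106.6)), (118, np.float64(1.4), np.float64(105.9))]
4 top [(75, np.float64(2.9), np.float64(105.7)), (97, np.float64(3.6), np.float64(105.0))]
4 side [(73, np.float64(0.4), np.float64(106.5)), (108, np.float64(1.5), np.float64(106.2))]
5 top [(80, np.float64(3.6), np.float64(109.7)), (100, np.float64(4.3), np.float64(109.5))]
5 side [(80, np.float64(0.5), np.float64(110.6)), (113, np.float64(2.2), np.float64(109.9))]
6 top [(82, np.float64(3.3), np.float64(110.5)), (98, np.float64(4.2), np.float64(110.0))]
6 side [(74, np.float64(0.7), np.float64(111.5)), (106, np.float64(1.5), np.float64(110.7))]
top [0.0917 0.1012 0.1465 0.1604 0.1615] [-0.0351 -0.0024  0.0397] 0.058808253065224345
side [0.101  0.1161 0.148  0.1632 0.1642] [-0.0389 -0.0114  0.0364] 0.05767522796074315
```

View pics/z6.png

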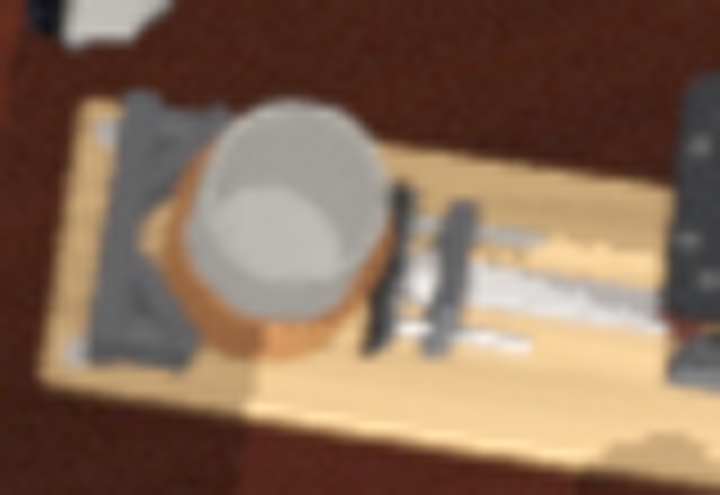

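View pics/zs6.png

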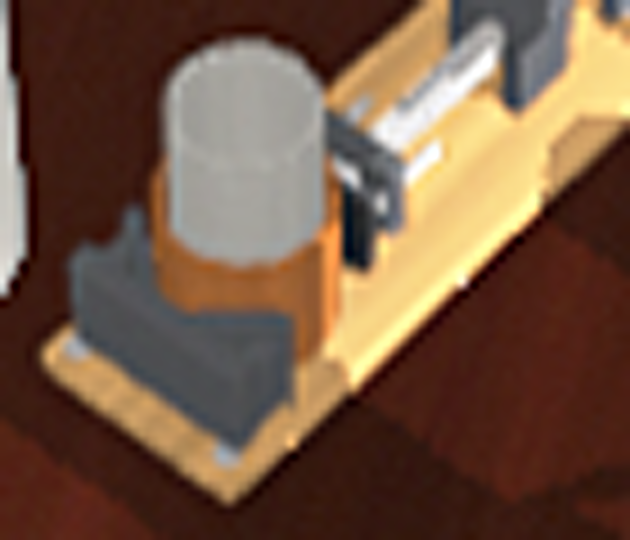

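Run:
```python
from h import *
ax=np.array([ay[1],-ay[0]])
for k in(0,3,4,5,6):
  for n in('top','side'):
    c=cloud(load(f'{n}{k}.npz')).reshape(-1,3);d=c[:,:2]-O;X=d@ax;Y=d@ay
    m=(abs(X)<.022)&(c[:,2]>.052)&(c[:,2]<.062)&(Y>0.01)&(Y<.079);y=Y[m]
    if k==0:y=y[y<.07]
    _,lab,ct=cv2.kmeans(y.astype(np.float32)[:,None],2,None,(3,50,1e-6),5,2)
    ct=np.sort(ct.ravel());print(k,n,(ct*1000).round(1),'gap',((ct[1]-ct[0])*1000).round(1),len(y))
```

```text
0 top [21.9 46.4] gap 24.5 104
0 side [23.9 48. ] gap 24.1 76
3 top [22.1 46.1] gap 24.0 106
3 side [23.5 47.5] gap 23.9 67
4 top [34.4 59.2] gap 24.8 101
4 side [36.3 60.4] gap 24.1 62
5 top [49.4 72.3] gap 22.9 95
5 side [50.7 73.9] gap 23.2 48
6 top [55.4 72.9] gap 17.6 101
6 side [57.5 73.4] gap 15.9 40
```

Run:
```python
from bench import *
from h import *
f0=np.load('f0.npy')
for k in range(3):
    hold(.4);s=state();print(((np.array(s['ee_pos'])[:2]-O)@ay-.0439)*1000,(np.array(s['ft_force'])[:2]-f0)@ay,s['ft_force'],s['dq'].__abs__().max() if hasattr(s['dq'],'max') else s['dq'],s['time'])
snap(7)
ax=np.array([ay[1],-ay[0]])
for n in('top','side'):
    c=cloud(load(f'{n}7.npz')).reshape(-1,3);d=c[:,:2]-O;X=d@ax;Y=d@ay
    m=(abs(X)<.022)&(c[:,2]>.052)&(c[:,2]<.062)&(Y>0.01)&(Y<.079);y=Y[m]
    _,lab,ct=cv2.kmeans(y.astype(np.float32)[:,None],2,None,(3,50,1e-6),5,2)
    ct=np.sort(ct.ravel());print(n,(ct*1000).round(1),'gap',((ct[1]-ct[0])*1000).round(1))
```

```text
-116.58485346949347 -15.930115859608769 [ -1.081237   -15.42662503  -3.02593079] 0.0013714867743645804 25.1333
-116.58580257395309 -16.58515613770835 [ -0.67242706 -16.16479627  -4.14465943] 0.0012591125304775832 25.5333
-116.62250718207143 -17.460048719960717 [ -1.61157986 -16.88617173  -2.28462402] 0.002345868425995199 25.9333
top [55.4 72.9] gap 17.5
side [56.8 74. ] gap 17.2
```

Run:
```python
from bench import *
job_done(); print(state()['time'],state()['ft_force'])
```

```text
the job is handed in; nothing more can be done
the job is handed in; nothing more can be done
```

I stood the leftmost tube in the small brown pot in the clamp and let go of it. I then pumped the trigger by pushing its outer face with one open finger. The first two strokes were nearly full. I handed the job in at about 26 s, part-way through the third, still holding the trigger in.

- **Insert:** The pictures after release show it upright and fully down, with its rim at z ≈ 0.125 m against 0.126 expected. It moved with the pot while the pot was pushed.
- **Spring:** The gap between pad and jaw shrank from about 24.3 mm to 17.3 mm, so the spring is in by about 7 mm. The rise in push force suggested about 6 mm. Both are above the 5 mm aimed for but inside the 2 to 10 mm allowed.
- **Trigger:** It is held in by about 7 mm with about 16 N on it, and both stayed steady over 1.2 s of holding.
- **Check that disagreed:** The pot's centre measures y ≈ 110.5 mm in the clamp's frame, not the 115 mm of a fully centred pot, and it is about 2 to 4 mm off to one side. I think it rests on one arm of the V, held by friction.
- **Stop force:** I could not measure this directly. The pot hardly moved while the jaw advanced its last 6 mm, and board friction could carry only a small part of the roughly 8 N pad force. So the stop must be taking the rest.

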